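# Feel along the spine of a knife blank

### The job

Check the freshly ground spine of the knife blank standing in the spring scale for burrs: with the fingertips touch the spine at the red mark and run them along it to the blue mark without lifting off, following the spine where it drops. Press lightly all the way, so that the scale's pan stays a little way down but its pointer never gets to the red band, then lift clear of the blank and withdraw. Leave the blank seated in its slot, do not grip it, and leave the things around the scale alone.

Things in the scene. Friction and masses are not known exactly. Their poses are not given: they have to be found in the camera images.
- blank: Loose steel knife blank, 238 x 5 mm, 0.25 kg, edge down in a slot on the pan. Origin: middle of its bottom edge; x along it from dark tang (-120 mm) to tip (+118), y across, z up. Its spine (top) is 45 mm above the origin from x = -60 to 25 mm, falls at 6 degrees to 41.8 mm at x = 55, at 12 degrees to 35.5 mm at x = 85, then steeply to the tip. The tang, x below -60, is 38 mm high.
- mark_red (a point): On the spine (top surface), centre of the 14 mm red band at the tang end of the blade, blank x = -50 mm: where to touch down (within about 15 mm along the blade).
- bend_1 (a point): On the spine, where the flat ends and the 6 degree fall begins, blank x = +25 mm.
- bend_2 (a point): On the spine, where the 12 degree fall begins, blank x = +55 mm.
- mark_blue (a point): On the spine, centre of the 14 mm blue band near the tip, blank x = +80 mm, 8.5 mm lower than the red mark: where to finish the stroke.
- scale: Blue spring scale, housing 190 x 150 x 61 mm, fixed to the bench; origin under its centre, z up, x along the blank. On its -y face a white plate carries a green band and, below it, a red band for the pointer.
- pan (a joint): How far the pan with saddle and blank is pressed down, in m: 0 untouched, end of travel 0.014. It springs back by itself. It begins to move at about 0.5 N, then yields 1 mm for each further 0.45 N (2.3 N at 4 mm). Above 0.0006 counts as a little way down; the pointer reaches the red band at 0.009 (4.5 N).
- pan_top (a point): Centre of the top of the pan plate (210 x 120 x 5 mm), which carries the wooden saddle, 256 x 44.5 mm; 80 mm above the bench when untouched; x along the blank, z up. The blank's origin rests 6 mm above it, the saddle's top is 28 mm above it. The slot is 6.5 mm wide; the blank can slip about 2 to 3 mm lengthwise.
- pulley: Bystander: aluminium grinder wheel lying flat, 64 mm diameter, 36 mm high, origin at the underside's centre, loose.
- tin: Bystander: yellow-banded can, 58 mm diameter, 65 mm high, origin at the underside's centre, loose.
- spool: Bystander: brass spool, 52 mm diameter, 44 mm high, origin at the underside's centre, loose.
- file: Bystander: flat file with dark wooden handle, lying, about 240 mm long, 24 mm wide, 22 mm high, origin at its underside, x along it towards the tip, loose.
Mind the look-alikes: they are no part of the job. Of the things that look like the blank, the middle-sized one is meant.

How it is judged:
On the way, in this order (a step that is already met when the one before it is completed fails the run):
1. touched down on the spine at the red mark, pan slightly down (x of the grasp point in the frame of blank between -0.066 and -0.034 m and contact force between the fingers and blank above 0.2 N and value of joint pan above 0.0006 m), for 0.1 s.
2. still touching a third of the way along the flat (x of the grasp point in the frame of blank between -0.015 and -0.003 m and contact force between the fingers and blank above 0.2 N and value of joint pan above 0.0006 m), for 0.03 s.
3. still touching near the end of the flat (x of the grasp point in the frame of blank between 0.016 and 0.028 m and contact force between the fingers and blank above 0.2 N and value of joint pan above 0.0006 m), for 0.03 s.
4. still touching on the first falling facet (x of the grasp point in the frame of blank between 0.042 and 0.054 m and contact force between the fingers and blank above 0.2 N and value of joint pan above 0.0006 m), for 0.03 s.
5. fingertips have reached the blue mark, still touching (x of the grasp point in the frame of blank between 0.068 and 0.096 m and contact force between the fingers and blank above 0.2 N and value of joint pan above 0.0006 m), for 0.1 s.
At the end, for the whole second after the job is handed in: The pan is back up (within 1 mm), the blank stands at rest, seated in its slot (within 4 mm of its height, 6 mm lengthwise, upright within 0.2 rad), and no bystander has moved by 10 mm (value of joint pan below 0.001 m and z of blank in the frame of pan_top between 0.002 and 0.01 m and horizontal distance between blank and pan_top below 0.006 m and angle between blank's own z axis and vertical below 0.2 rad and linear speed of blank below 0.02 m/s and distance of each of pulley, tin, spool, file from where it was at the start of the episode below 0.01 m); the robot touches nothing.
It fails at once if the blank is pressed too hard: pan 9 mm down, pointer in the red (value of joint pan above 0.009 m).
It fails at once if lifted off between the marks (pan up, under 0.3 mm, with the TCP low over the middle of the stroke) (x of the grasp point in the frame of blank between -0.02 and 0.055 m and y of the grasp point in the frame of blank between -0.025 and 0.025 m and z of the grasp point in the frame of blank below 0.09 m and value of joint pan below 0.0003 m).
It fails at once if the blank is lifted, shifted or tipped in its slot (not (z of blank in the frame of pan_top between 0.002 and 0.01 m and horizontal distance between blank and pan_top below 0.006 m and angle between blank's own z axis and vertical below 0.2 rad)).
It fails at once if the fingers straddle or pinch the blank (TCP below its spine) (x of the grasp point in the frame of blank between -0.12 and 0.12 m and y of the grasp point in the frame of blank between -0.025 and 0.025 m and z of the grasp point in the frame of blank below 0.042 m).
It fails at once if a bystander is disturbed (moved 10 mm) (distance of any of pulley, tin, spool, file from where it was at the start of the episode above 0.01 m).
It also fails if it takes over 45 s, if anything falls off the work surface, if the arm or the gripper's body presses on something with over 40 N, if the wrist force passes 120 N, or if a joint passes its speed limit or range.

### The arm

A 6-joint arm with a two-finger parallel gripper is mounted at the origin on the work surface. World frame = base frame: x ahead of the robot, y to its left, z up, the work surface at z = 0. Lengths are in m, angles in rad, forces in N, time in s.
With the tool pointing down it reaches from about 0.35 to 0.775 m from the base axis. Payload 7.3 kg.
Tool frame: the origin (TCP) lies between the finger pads, 19 mm behind the fingertips; this is the grasp point; z points along the fingers, y is the line along which they close (so a half turn about z gives the same grasp; the last joint's range is limited). The gripper opens to 92 mm and grips with 3 to 60 N. Pads are 19 mm wide; open, the fingers measure 130 mm over their backs; the gripper's body (75 mm by 190 mm) begins 47 mm behind the grasp point.
Start: joints at [1.104, 0.342, 1.524, -0, 1.275, -0.146], TCP at [0.166, 0.498, 0.246] pointing down, gripper open.
Joint ranges: [-2.53, 2.53], [-0.77, 2.02], [0.04, 2.7], [-1, 4.14], [0.28, 2.66], [-3.11, 3.11]. Speed limits (rad/s): [2.57, 2.57, 3.14, 3.14, 3.14, 3.14].

### API

Orientations are given as [roll, pitch, yaw] about the fixed x, y, z axes, in that order (R = Rz(yaw) Ry(pitch) Rx(roll)).
In Python, from bench import r gives the robot as it stands. The module is installed in compiled form; this text tells all that it offers.
- The arm moves only by the tool jog_arm, never from a script. Its argument "deltas" is a list of rows, each an object of numbers: "tx", "ty", "tz": the shift along the tool's x, y, z normalised to -1 to 1, where 1 is 0.03 m; "spin": the turn about the tool's z normalised to -1 to 1, where 1 is 10 degrees. In form: [{"tx": .., "ty": .., "tz": .., "spin": ..}, ...]. A call has 1 to 20 rows; each row shifts and turns the commanded pose from where the row before left it, along the tool's axes as they then stand; what a row does not reach is not made up. A row lasts 1/8 s, in which the tool goes at most 62.5 mm and 10.7 degrees, less where a joint would pass 70% of its speed; a pose out of reach is approached as far as the arm can. A call with a number of a shift or a turn outside -1 to 1 is refused whole. A call with a gripper value outside its range is refused whole. "claw" is the opening, from -1 (shut) to 1 (fully open), set as the call begins (left out, the last holds). The fingers move at their own pace and stop on an object; "force" is the grip in N (left out, the last holds). Time passes only in rows, so rows that do not move let the fingers close. It gives the time, the measured TCP pose, the force, the opening and the grip force at its end, in the units of the state.
- r.read_state(): the state, without advancing time (a new reading comes with each control period).
- r.camera(name): name is "side" or "top"; returns a dict with "pixels" (400x640x3 uint8, red, green, blue), "fx", "fy", "cx", "cy" (pixels), "R" (3x3) and "t" (3): a world point X has camera coordinates R X + t. Camera axes: x right, y down, z forward; pixel columns grow to the right and rows downward; lengths in m; the calibration is good to about 2 mm. A picture is of the moment at which its call begins. There is no depth.
- r.close_job(): hands the job in; it is judged then, once.
Trained networks look in a picture, given as the dict that the camera call returned (one of the last four; its "shot" number tells which), for a name from the list of things; names that differ only in an ending like _2 or _b are one class to them, and where a whole thing is asked for, a point or a joint stands for the part that bears it (a point fixed in the world has none). Each returns a list of dicts, best first, with "conf" (0 to 1); they miss things now and then, are a little off and sometimes report something else, mostly with a low value. They report only what shows in the picture. A call takes as long as a camera call. They do not tell look-alikes from the thing itself.
- r.recognise(picture, name): "centre" ([x, y, z] in m, in the coordinates of the camera as it stood for that picture, good to about 4 mm: the middle of the surface that is visible of it).
- r.mark_of(picture, name): "centre" ([x, y, z] in m, in the coordinates of the camera as it stood for that picture, good to about 4 mm: a listed point, or the origin of a listed thing).
The state is a dict: "t": time; "qpos": joint angles; "qd": joint speeds; "joint_efforts": joint torques, N m; "position": TCP position; "tcp_rot": TCP orientation; "contact_force": force on the tool from outside, world axes, zero at the start; "wrist_torque": the same for the moment, N m; "grip_width": opening from 0.0 (shut) to 1.0 (fully open); "grasp_force": force on a finger pad.
Only numpy, scipy, OpenCV 4.12 (cv2) and the standard library are available. Lean on these libraries where they do the work, as an engineer would, in place of code of your own. Each camera call takes 0.05 s, during which the arm holds its last target. There are 200 camera calls.

## Working session

There is one attempt and no reset: what is moved stays moved. The work goes in short steps, Python scripts to look and compute and a tool call to move; the robot and the scene stay as the last step left them, time stands still between calls to the robot, and variables do not carry over. Pictures are saved under pics/ and viewed, at most 10 in all, crops included, and the job is handed in when it is done.

Besides the shell and the picture viewer there is one more tool, called after "Call:" as a command line: name --argument value ..., lists and objects as JSON in quotes. jog_arm: Moves the arm, as the interface text tells. Its arguments: {"type":"object","properties":{"deltas":{"type":"array"},"claw":{"type":"number"},"force":{"type":"number"}},"required":["deltas"]}

```bash
mkdir -p pics; cat > h.py <<'E'
from bench import r
import numpy as np, cv2
def w(c,p): return np.array(c["R"]).T@(np.array(p)-np.array(c["t"]))
def px(c,X):
    q=np.array(c["R"])@np.array(X)+np.array(c["t"]); return (c["fx"]*q[0]/q[2]+c["cx"],c["fy"]*q[1]/q[2]+c["cy"])
def ray(c,u,v,z):
    R=np.array(c["R"]);o=-R.T@np.array(c["t"]);d=R.T@np.array([(u-c["cx"])/c["fx"],(v-c["cy"])/c["fy"],1]);return o+d*(z-o[2])/d[2]
E
python3 - <<'E'
from h import *
np.set_printoptions(precision=4,suppress=True)
s=r.read_state();print({k:np.round(s[k],3) for k in ("t","position","tcp_rot","contact_force","grip_width")})
for n in ("top","side"):
    c=r.camera(n);cv2.imwrite(f"pics/{n}.png",c["pixels"][:,:,::-1])
    print(n,"cam at",-np.array(c["R"]).T@np.array(c["t"]),c["fx"])
    for k in ("blank","mark_red","bend_1","bend_2","mark_blue","scale","pan_top","pulley","tin","spool","file"):
        for d in r.mark_of(c,k)[:3]:
            X=w(c,d["centre"]);print(k,round(d["conf"],2),X,np.round(px(c,X)))
E
```

```text
{'t': np.float64(0.0), 'position': array([0.165, 0.498, 0.245]), 'tcp_rot': array([-3.14 , -0.   ,  2.821]), 'contact_force': array([ 0.539,  0.017, -0.026]), 'grip_width': np.float64(1.0)}
top cam at [0.3643 0.0202 1.1348] 489.4879303572258
blank 0.91 [0.2793 0.2705 0.0018] [205. 319.]
blank 0.83 [ 0.5888 -0.0092  0.0864] [330. 177.]
blank 0.78 [ 0.7576 -0.2486 -0.0002] [427. 116.]
mark_red 0.8 [0.5439 0.0013 0.1359] [325. 193.]
mark_red 0.69 [ 0.7887 -0.22    0.0375] [418.  98.]
mark_red 0.61 [0.2612 0.3301 0.0616] [170. 329.]
bend_1 0.87 [ 0.6103 -0.0171  0.1313] [334. 162.]
bend_1 0.76 [0.3009 0.2024 0.0515] [231. 310.]
bend_1 0.7 [ 0.7443 -0.2624  0.0348] [437. 117.]
bend_2 0.87 [ 0.6103 -0.0171  0.1313] [334. 162.]
bend_2 0.76 [0.3009 0.2024 0.0515] [231. 310.]
bend_2 0.7 [ 0.7443 -0.2624  0.0348] [437. 117.]
mark_blue 0.83 [ 0.6573 -0.034   0.1201] [342. 142.]
mark_blue 0.68 [0.3106 0.1742 0.0447] [245. 305.]
mark_blue 0.68 [ 0.7099 -0.2841  0.0263] [446. 132.]
scale 0.93 [ 0.5842 -0.0068 -0.0045] [327. 187.]
pan_top 0.57 [ 0.5837 -0.014   0.081 ] [332. 180.]
pulley 0.89 [0.54
[... 696 characters left out ...]
[220. 180.]
bend_1 0.83 [ 0.745  -0.2605  0.0337] [454. 328.]
bend_2 0.93 [0.2915 0.2403 0.0566] [215. 168.]
bend_2 0.92 [0.3005 0.2003 0.0541] [220. 180.]
bend_2 0.83 [ 0.745  -0.2605  0.0337] [454. 328.]
mark_blue 0.91 [ 0.706  -0.285   0.0285] [438. 343.]
mark_blue 0.86 [ 0.6679 -0.0413  0.1232] [393. 219.]
mark_blue 0.79 [0.3105 0.1708 0.046 ] [225. 190.]
scale 0.78 [ 0.5884 -0.0114 -0.0033] [351. 248.]
scale 0.66 [ 0.5887 -0.0094  0.0879] [353. 223.]
pan_top 0.92 [ 0.5881 -0.0096  0.077 ] [352. 226.]
pulley 0.6 [ 0.5464  0.1844 -0.0014] [320. 188.]
tin 0.72 [0.6358 0.1367 0.0045] [359. 196.]
spool 0.79 [ 0.7372  0.1065 -0.0001] [401. 202.]
file 0.69 [ 0.5245 -0.168  -0.0035] [336. 312.]
```

View pics/top.png

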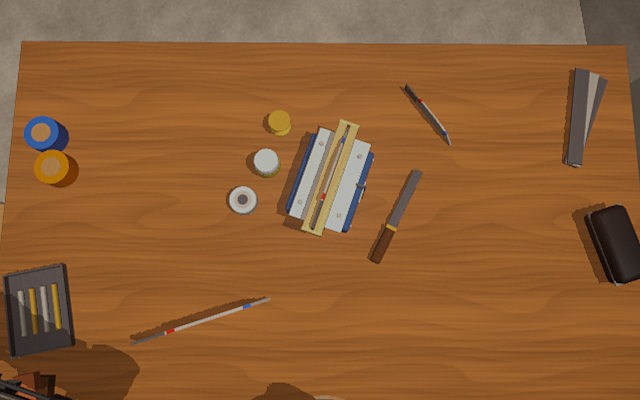

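View pics/side.png

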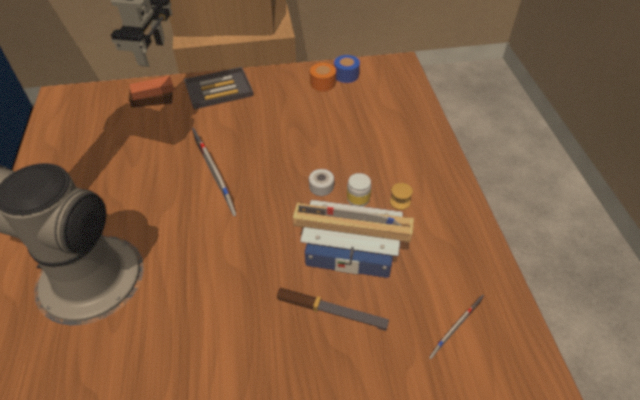

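The top view shows three blank-like pieces: a large one at (200,322) lying loose on the bench, the middle one at (335,170) in the saddle on the scale, and a small one at (427,115) on the bench. The middle-sized one standing in the scale's slot is the one meant. I'll confirm it in a crop and refine the marks by colour.

```bash
python3 - <<'E'
from h import *
np.set_printoptions(precision=4,suppress=True)
for n,(x0,y0,x1,y1) in (("top",(295,110,375,242)),("side",(285,195,420,280))):
    c=r.camera(n);im=c["pixels"];hsv=cv2.cvtColor(im,cv2.COLOR_RGB2HSV)[y0:y1,x0:x1].astype(int)
    H,S,V=hsv[...,0],hsv[...,1],hsv[...,2]
    for nm,m,z in (("red",((H<6)|(H>172))&(S>120)&(V>70),.131),("blue",(H>100)&(H<130)&(S>100),.1225)):
        k,l,st,ce=cv2.connectedComponentsWithStats(m.astype(np.uint8),connectivity=8)
        for i in range(1,k):
            if st[i,4]>2: print(n,nm,st[i,4],ce[i]+[x0,y0],ray(c,*(ce[i]+[x0,y0]),z))
    # saddle wood mask: axis
    if n=="top":
        m=((H>15)&(H<30)&(S>60)&(V>110)); k,l,st,ce=cv2.connectedComponentsWithStats(m.astype(np.uint8))
        for i in range(1,k):
            if st[i,4]>100:
                v,u=np.nonzero(l==i);P=np.array([ray(c,a+x0,b+y0,.108)[:2] for a,b in zip(u,v)]).astype(np.float32)
                print("wood",st[i,4],cv2.minAreaRect(P))
    z=cv2.resize(im[y0:y1,x0:x1],None,fx=4 if n=="top" else 5,fy=4 if n=="top" else 5,interpolation=cv2.INTER_CUBIC)
    cv2.imwrite(f"pics/{n}_crop.png",z[:,:,::-1])
E
```

```text
top red 18 [323.0556 195.8333] [0.5386 0.0056 0.131 ]
top blue 172 [303.4012 162.3023] [0.6121 0.0473 0.1225]
top blue 15 [342.6667 139.9333] [ 0.6616 -0.0363  0.1225]
top blue 170 [365.6765 167.9529] [ 0.6004 -0.0848  0.1225]
top blue 237 [351.8143 208.4515] [ 0.5135 -0.0547  0.1225]
wood 2044 ((0.5859583616256714, -0.009994521737098694), (0.04604365676641464, 0.25875234603881836), 70.9202651977539)
side red 40 [329.575 210.35 ] [ 0.5384 -0.0025  0.131 ]
side red 9 [341.2222 265.4444] [ 0.5378 -0.1442  0.131 ]
side blue 5 [390.2 219.4] [ 0.6616 -0.0403  0.1225]
side blue 92 [320.913  250.3696] [ 0.5053 -0.0964  0.1225]
side blue 38 [341.5    253.0789] [ 0.5449 -0.1094  0.1225]
side blue 33 [360.4848 255.9394] [ 0.5809 -0.1223  0.1225]
side blue 15 [374.5333 257.4   ] [ 0.6077 -0.1301  0.1225]
side blue 5 [369.  259.2] [ 0.5959 -0.1326  0.1225]
```

View pics/top_crop.png

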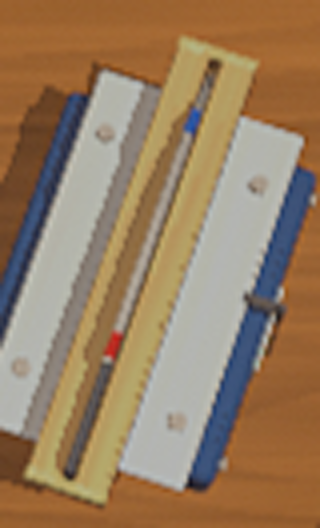

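View pics/side_crop.png

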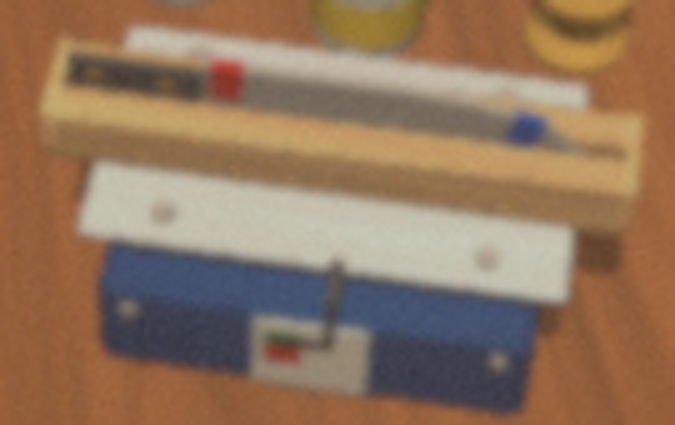

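The crops confirm the middle-sized blank seated in the saddle, with the red mark at about (323,196) and the blue at (343,140) in the full top image. The marks measure 129.9 mm apart (130 expected), and the blank lies at yaw -19°. The saddle centre agrees with the blank's origin at (0.586, -0.010). The tool x axis already points along the blank, reversed. I'll shut the fingers and move above the red mark.

Call:
jog_arm --deltas '[{"tx": -0.95, "ty": -0.64, "spin": 0.06}, {"tx": -0.95, "ty": -0.64}, {"tx": -0.95, "ty": -0.64}, {"tx": -0.95, "ty": -0.64}, {"tx": -0.95, "ty": -0.64}, {"tx": -0.95, "ty": -0.64}, {"tx": -0.95, "ty": -0.64}, {"tx": -0.95, "ty": -0.64}, {"tx": -0.95, "ty": -0.64}, {"tx": -0.95, "ty": -0.64}, {"tx": -0.95, "ty": -0.64}, {"tx": -0.95, "ty": -0.64}, {"tx": -0.95, "ty": -0.64}, {"tx": -0.95, "ty": -0.64}, {"tx": -0.95, "ty": -0.64}, {"tx": -0.95, "ty": -0.64}, {"tx": -0.95, "ty": -0.64}, {"tx": -0.95, "ty": -0.64}, {}, {}]' --claw -1 --force 10

```text
invalid input at $.deltas[0]: expected keys tx, ty, tz, spin
```

Call:
jog_arm --deltas '[{"tx": -0.95, "ty": -0.64, "tz": 0, "spin": 0.06}, {"tx": -0.95, "ty": -0.64, "tz": 0, "spin": 0}, {"tx": -0.95, "ty": -0.64, "tz": 0, "spin": 0}, {"tx": -0.95, "ty": -0.64, "tz": 0, "spin": 0}, {"tx": -0.95, "ty": -0.64, "tz": 0, "spin": 0}, {"tx": -0.95, "ty": -0.64, "tz": 0, "spin": 0}, {"tx": -0.95, "ty": -0.64, "tz": 0, "spin": 0}, {"tx": -0.95, "ty": -0.64, "tz": 0, "spin": 0}, {"tx": -0.95, "ty": -0.64, "tz": 0, "spin": 0}, {"tx": -0.95, "ty": -0.64, "tz": 0, "spin": 0}, {"tx": -0.95, "ty": -0.64, "tz": 0, "spin": 0}, {"tx": -0.95, "ty": -0.64, "tz": 0, "spin": 0}, {"tx": -0.95, "ty": -0.64, "tz": 0, "spin": 0}, {"tx": -0.95, "ty": -0.64, "tz": 0, "spin": 0}, {"tx": -0.95, "ty": -0.64, "tz": 0, "spin": 0}, {"tx": -0.95, "ty": -0.64, "tz": 0, "spin": 0}, {"tx": -0.95, "ty": -0.64, "tz": 0, "spin": 0}, {"tx": -0.95, "ty": -0.64, "tz": 0, "spin": 0}, {"tx": 0, "ty": 0, "tz": 0, "spin": 0}, {"tx": 0, "ty": 0, "tz": 0, "spin": 0}]' --claw -1 --force 10

```text
t: 3.8
position: [0.5381, 0.0052, 0.2453]
tcp_rot: [3.141, -0.001, 2.81]
contact_force: [-0.4, 0.1, -0.1]
grip_width: 0.003
grasp_force: 0.0
```

Call:
jog_arm --deltas '[{"tx": 0, "ty": 0, "tz": 0.7, "spin": 0}, {"tx": 0, "ty": 0, "tz": 0.7, "spin": 0}, {"tx": 0, "ty": 0, "tz": 0.7, "spin": 0}, {"tx": 0, "ty": 0, "tz": 0.6, "spin": 0}, {"tx": 0, "ty": 0, "tz": 0, "spin": 0}, {"tx": 0, "ty": 0, "tz": 0, "spin": 0}]'

```text
t: 4.55
position: [0.5387, 0.0053, 0.1654]
tcp_rot: [3.141, 0.001, 2.811]
contact_force: [-0.1, 0.5, -0.3]
grip_width: 0.004
grasp_force: 0.0
```

```bash
python3 - <<'E'
from h import *
c=r.camera("side");im=c["pixels"][165:285,275:425];a=cv2.resize(im,None,fx=4,fy=4,interpolation=cv2.INTER_CUBIC)
cv2.imwrite("pics/pre.png",a[:,:,::-1])
f=[r.read_state()["contact_force"]]
s=r.read_state();print(s["position"],f,s["tcp_rot"])
E
```

```text
[0.5388738  0.00515334 0.16557823] [array([ 0.55246435,  0.57764997, -0.49877889])] [3.14112375e+00 1.65420451e-03 2.81089805e+00]
```

View pics/pre.png

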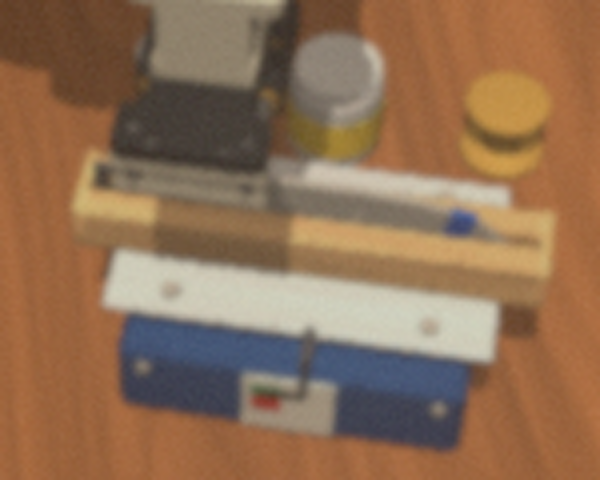

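The fingertips are over the red mark, hiding it, and the pointer is still up in the green. I'll touch down gently.

Call:
jog_arm --deltas '[{"tx": 0, "ty": 0, "tz": 0.3, "spin": 0}, {"tx": 0, "ty": 0, "tz": 0.1, "spin": 0}, {"tx": 0, "ty": 0, "tz": 0.05, "spin": 0}, {"tx": 0, "ty": 0, "tz": 0.05, "spin": 0}, {"tx": 0, "ty": 0, "tz": 0.05, "spin": 0}, {"tx": 0, "ty": 0, "tz": 0.05, "spin": 0}, {"tx": 0, "ty": 0, "tz": 0, "spin": 0}, {"tx": 0, "ty": 0, "tz": 0, "spin": 0}]'

```text
t: 5.6
position: [0.5386, 0.0048, 0.1466]
tcp_rot: [3.141, 0.0, 2.81]
contact_force: [-0.6, -0.2, 1.9]
grip_width: 0.01
grasp_force: 1.0
```

```bash
python3 - <<'E'
from h import *
P=[];F=[]
for i in range(6): c=r.camera("side");s=r.read_state();P.append(s["position"]);F.append(s["contact_force"])
print(np.mean(P,0),np.mean(F,0),np.std(F,0))
cv2.imwrite("pics/td.png",cv2.resize(c["pixels"][240:285,325:375],None,fx=8,fy=8,interpolation=cv2.INTER_CUBIC)[:,:,::-1])
E
```

```text
[0.5385887  0.00479827 0.14661494] [-0.91243183  0.02231531  1.92946442] [0.62633914 0.31932977 0.52851538]
```

Force is about 1.9 N and TCP z is 0.1466, so the pan is about 3.5 mm down, as expected. I'll press 1 mm further and run along the flat.

Call:
jog_arm --deltas '[{"tx": 0, "ty": 0, "tz": 0.03, "spin": 0}, {"tx": -0.1, "ty": 0, "tz": 0, "spin": 0}, {"tx": -0.15, "ty": 0, "tz": 0, "spin": 0}, {"tx": -0.15, "ty": 0, "tz": 0, "spin": 0}, {"tx": -0.15, "ty": 0, "tz": 0, "spin": 0}, {"tx": -0.15, "ty": 0, "tz": 0, "spin": 0}, {"tx": -0.15, "ty": 0, "tz": 0, "spin": 0}, {"tx": -0.15, "ty": 0, "tz": 0, "spin": 0}, {"tx": -0.15, "ty": 0, "tz": 0, "spin": 0}, {"tx": -0.15, "ty": 0, "tz": 0, "spin": 0}, {"tx": -0.15, "ty": 0, "tz": 0, "spin": 0}]' --force 30

```text
t: 7.28
position: [0.58, -0.0094, 0.1456]
tcp_rot: [3.141, 0.0, 2.81]
contact_force: [-1.6, 0.4, 2.9]
grip_width: 0.005
grasp_force: 1.3
```

```bash
cat > m.py <<'E'
from h import *
P=[];F=[]
for i in range(6): c=r.camera("side");s=r.read_state();P.append(s["position"]);F.append(s["contact_force"])
p=np.mean(P,0);d=p[:2]-[.5859,-.0107];u=np.array([.9455,-.3256])
print(s["t"],p,"s",d@u,"lat",d@[.3256,.9455],np.mean(F,0),s["grip_width"],s["grasp_force"],s["tcp_rot"])
E
python3 m.py
```

```text
7.575 [ 0.5804038  -0.00960851  0.14579847] s -0.005552042227775557 lat -0.000757561179859385 [ 0.83739763 -0.39486641  2.37852415] 0.006804201658164959 1.1699837872583885 [3.14128389e+00 2.06764689e-03 2.81026047e+00]
```

Call:
jog_arm --deltas '[{"tx": -0.15, "ty": 0, "tz": 0, "spin": 0}, {"tx": -0.15, "ty": 0, "tz": 0, "spin": 0}, {"tx": -0.15, "ty": 0, "tz": 0, "spin": 0}, {"tx": -0.15, "ty": 0, "tz": 0, "spin": 0}, {"tx": -0.15, "ty": 0, "tz": 0, "spin": 0}, {"tx": -0.15, "ty": 0, "tz": 0, "spin": 0}, {"tx": -0.15, "ty": 0, "tz": 0, "spin": 0}, {"tx": -0.15, "ty": 0, "tz": 0, "spin": 0}, {"tx": -0.15, "ty": 0, "tz": 0.016, "spin": 0}, {"tx": -0.15, "ty": 0, "tz": 0.016, "spin": 0}, {"tx": -0.15, "ty": 0, "tz": 0.016, "spin": 0}, {"tx": -0.15, "ty": 0, "tz": 0.016, "spin": 0}]'

```text
t: 9.07
position: [0.6311, -0.027, 0.1437]
tcp_rot: [3.142, 0.0, 2.81]
contact_force: [-1.6, 0.9, 1.8]
grip_width: 0.001
grasp_force: 1.3
```

```bash
python3 m.py
```

```text
9.375 [ 0.63132475 -0.02714909  0.14379016] s 0.048304921027270305 lat -0.0007623175639012797 [ 0.59213718 -0.38340122  2.72796025] 0.005032563000676063 1.3243186888939817 [3.14139137e+00 1.59647238e-03 2.81028484e+00]
```

Call:
jog_arm --deltas '[{"tx": -0.15, "ty": 0, "tz": 0.016, "spin": 0}, {"tx": -0.15, "ty": 0, "tz": 0.016, "spin": 0}, {"tx": -0.15, "ty": 0, "tz": 0.025, "spin": 0}, {"tx": -0.15, "ty": 0, "tz": 0.032, "spin": 0}, {"tx": -0.15, "ty": 0, "tz": 0.032, "spin": 0}, {"tx": -0.15, "ty": 0, "tz": 0.032, "spin": 0}, {"tx": -0.15, "ty": 0, "tz": 0.032, "spin": 0}, {"tx": -0.07, "ty": 0, "tz": 0.016, "spin": 0}, {"tx": 0, "ty": 0, "tz": 0, "spin": 0}, {"tx": 0, "ty": 0, "tz": 0, "spin": 0}]'

```text
t: 10.62
position: [0.6628, -0.0379, 0.1378]
tcp_rot: [3.141, 0.001, 2.81]
contact_force: [0.6, 0.0, 3.2]
grip_width: 0.006
grasp_force: 1.4
```

```bash
python3 m.py
```

```text
10.925 [ 0.66270842 -0.03789331  0.13787363] s 0.08147650317899367 lat -0.0007024547878397451 [ 0.00476631 -0.21206104  2.81869186] 0.007755386333257165 1.5507772158889566 [3.14141598e+00 7.37865341e-04 2.81033890e+00]
```

Reached the blue mark with about 2.8 N on the fingers. Now I'll lift clear: slowly at first, then up and back toward the robot.

Call:
jog_arm --deltas '[{"tx": 0, "ty": 0, "tz": -0.05, "spin": 0}, {"tx": 0, "ty": 0, "tz": -0.1, "spin": 0}, {"tx": 0, "ty": 0, "tz": -0.1, "spin": 0}, {"tx": 0, "ty": 0, "tz": -0.3, "spin": 0}, {"tx": 0, "ty": 0, "tz": -0.8, "spin": 0}, {"tx": 0, "ty": 0, "tz": -0.8, "spin": 0}, {"tx": 0, "ty": 0, "tz": -0.8, "spin": 0}, {"tx": 0, "ty": 0, "tz": -0.8, "spin": 0}, {"tx": 0.7, "ty": 0.7, "tz": 0, "spin": 0}, {"tx": 0.7, "ty": 0.7, "tz": 0, "spin": 0}, {"tx": 0.7, "ty": 0.7, "tz": 0, "spin": 0}, {"tx": 0.7, "ty": 0.7, "tz": 0, "spin": 0}, {"tx": 0.7, "ty": 0.7, "tz": 0, "spin": 0}, {"tx": 0.7, "ty": 0.7, "tz": 0, "spin": 0}, {"tx": 0.7, "ty": 0.7, "tz": 0, "spin": 0}, {"tx": 0.7, "ty": 0.7, "tz": 0, "spin": 0}, {"tx": 0.7, "ty": 0.7, "tz": 0, "spin": 0}, {"tx": 0.7, "ty": 0.7, "tz": 0, "spin": 0}, {"tx": 0, "ty": 0, "tz": 0, "spin": 0}, {"tx": 0, "ty": 0, "tz": 0, "spin": 0}]'

```text
t: 13.42
position: [0.5324, 0.2286, 0.2504]
tcp_rot: [-3.141, 0.0, 2.81]
contact_force: [-1.0, -0.7, 0.7]
grip_width: 0.007
grasp_force: 0.0
```

```bash
python3 - <<'E'
from h import *
c=r.camera("side");cv2.imwrite("pics/end.png",cv2.resize(c["pixels"][165:285,275:425],None,fx=4,fy=4,interpolation=cv2.INTER_CUBIC)[:,:,::-1]);print(r.read_state()["position"])
E
```

```text
[0.5325691  0.2282718  0.25029551]
```

View pics/end.png

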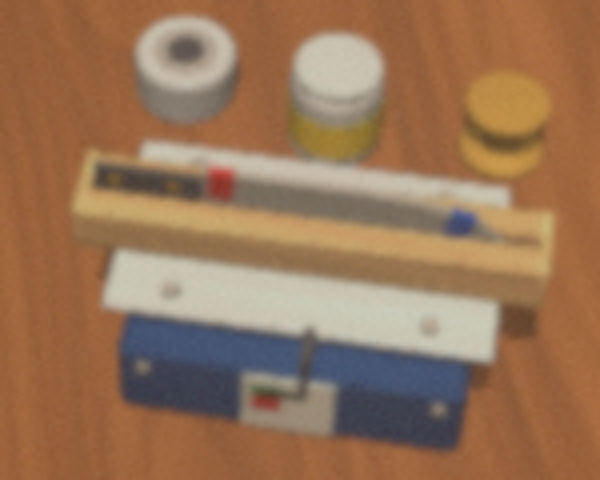

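The blank is seated with its red mark at crop (221,184) and blue at (460,223). The pointer is back up and the bystanders are unmoved, so I'm handing in.

```bash
python3 -c "
from bench import r
print(r.close_job())"
```

```text
the job is handed in; nothing more can be done
None
```

I ran the closed fingertips along the spine from the red mark to the blue mark, with 1.9–2.8 N measured at each stop. I then lifted clear with the blank still seated, the pan back up and the nearby things unmoved in the last picture, and handed the job in; no verdict was returned.

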